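# Load the sample carrier under the furnace's keeper lip and lock it

## Robot

A 7-joint arm with a two-finger parallel gripper is mounted at the origin on the work surface. World frame = base frame: x ahead of the robot, y to its left, z up, the work surface at z = 0. Lengths are in m, angles in rad, forces in N, time in s.
With the tool pointing down it reaches from about 0.4 to 0.85 m from the base axis. Payload 10.4 kg.
Tool frame: the origin (TCP) lies at the very end of the fingers, on their centre line; the grasp point (between the pads) lies 19 mm behind it; z points along the fingers, x is the direction in which the jaws open and shut, and the axes are right-handed (so a half turn about z gives the same grasp; the last joint's range is limited). The gripper opens to 87 mm and grips with 3 to 60 N. Pads are 19 mm wide; open, the fingers measure 117 mm over their backs; the gripper's body (75 mm by 190 mm) begins 51 mm behind the grasp point.
Start: joints at [1.163, 0.332, -0.065, 1.46, 0.022, 1.35, -0.088], TCP at [0.235, -0.579, 0.191] pointing down, gripper open.
Joint ranges: [-2.6, 2.6], [-0.5, 2.12], [-1.47, 1.34], [0.16, 2.42], [-1.27, 4.41], [0.06, 2.06], [-2.6, 2.6]. Speed limits (rad/s): [2.22, 2.22, 2.79, 2.79, 3.14, 3.14, 3.14].

## Interface

Orientations are given as a unit quaternion [x, y, z, w].
In Python, from bench import r gives the robot as it stands. The module is installed in compiled form; this text tells all that it offers.
- The arm moves only by the tool carry_out, never from a script. Its argument "commands" is a list that holds one entry, the list of rows, each a list of 7 numbers: the closure in counts, from 0 (fully open) to 255 (shut), then the shift along the tool's x, y, z in units of 25 mm (1.0 is 25 mm), then the turn, a rotation vector about the tool's x, y, z in units of 5 degrees (1.0 is 5 degrees). A call has 1 to 12 rows; each row is the pose to reach, as a shift and turn from the pose measured when the call began, along the tool's axes at that moment; what a row does not reach only later rows make up. A row lasts 1/8 s, in which the tool goes at most 62.5 mm and 10.7 degrees, less where a joint would pass 70% of its speed; a pose out of reach is approached as far as the arm can. A call with a gripper value outside its range is refused whole. The fingers move at their own pace and stop on an object; "grip_force" is the grip in N (left out, the last holds). Time passes only in rows, so rows that repeat a pose let the fingers close. It gives the time, the measured TCP pose, the force and the opening at its end, in the units of the state.
- r.read_state(): the state, without advancing time (a new reading comes with each control period).
- r.camera(name): name is "scene" or "top" or "wrist"; returns the picture (384x512x3 uint8, blue, green, red); there is no depth.
- r.camera_info(name): a dict with "fx", "fy", "cx", "cy" (pixels), "origin" and "rotation" of the camera in the world. Camera axes: x right, y down, z forward; pixel columns grow to the right and rows downward; lengths in m; the calibration is good to about 2 mm. The wrist camera is an equidistant fisheye: a pixel r from the principal point sees the ray r / f radians off the axis. A picture is of the moment at which its call begins: read the wrist's pose just before it. camera_info takes no time and is no camera call; for the wrist camera it gives the pose at the moment of the call.
- r.close_job(): hands the job in, once; it reports no verdict.
The state is a dict: "time": time; "joint_positions": joint angles; "joint_vel": joint speeds; "joint_torque": joint torques, N m; "ee_pos": TCP position; "eef_rot": TCP orientation; "ft_force": force on the tool from outside, world axes, zero at the start; "torque": the same for the moment, N m; "width": finger opening in m.
Only numpy, scipy, OpenCV 4.12 (cv2) and the standard library are available. Lean on these libraries where they do the work, as an engineer would, in place of code of your own. Each camera call takes 0.05 s, during which the arm holds its last target.

## Task

Take the sample carrier by its orange handle from the blue rest and load it into the furnace bore: its round foot is wider than the opening beside the yellow keeper lip, so slip the foot under the lip at a tilt, straighten the carrier and lower it. At the bottom, line the blade under the foot up with the slot of the coupling so that it drops in, then turn the carrier clockwise, seen from above, as far as it goes, and let go, leaving it upright and fully home. Leave the other things on the bench where they are.

Things in the scene. Friction and masses are not known exactly. Their poses are not given: they have to be found in the camera images.
- handle (a point): Centre of the sample carrier's orange handle, a flat block 40 mm along the carrier's x, 14 mm along y (grip it across y) and 50 mm high. The carrier is one rigid part 185 mm long, 0.17 to 0.33 kg, z up along its stem. Below the handle's lower face, 25 mm under this point, a white stem 14 mm in diameter runs down to a steel foot disc, 44 mm in diameter, 6 mm thick.
- foot (a point): Centre of the underside of the carrier's foot disc, 152 mm below the handle's centre, same axes. The disc's upper face is 6 mm above this point. Below the disc sticks out a blade, 22 mm along x, 8 mm along y and 8 mm deep.
- rest: Blue block, 100 by 100 mm, 22 mm high, fixed; origin at the centre of its underside. The carrier stands upright at its centre, the disc on its top face, the blade loosely in a slot of it (along the block's x, 30 by 14 mm). A ridge 10 mm high runs along its +x edge.
- mouth (a point): On the axis of the furnace's vertical bore, level with the top of the yellow keeper lip, 117 mm above the table. z up; x points away from the lip. The bore is 54 mm in diameter from the tower's top face (5 mm below this point) to 51 mm below this point, narrows over 10 mm to 47 mm in diameter, and ends at the coupling's top, 87 mm below this point. Tower 124 by 124 mm.
- lip_edge (a point): Middle of the lip's straight top edge, 10.5 mm to the -x side of the bore axis; same axes as the mouth. The lip is fixed, 5 mm thick, 80 mm wide along y and covers the bore's -x side; 37.5 mm stay open, so the 44 mm disc passes only tilted: carrier's top leaning 30 to 35 degrees to -x, over the lip, and the disc's low edge slipped under the lip, before straightening.
- slot (a point): Centre of the top of the copper coupling at the bottom of the bore. Its slot runs along this point's x axis, 27 mm long, 11.5 mm wide, deeper than the blade. The blade drops in, either way round, when lined up within about 7 degrees; the disc's underside then rests at this point. Otherwise the blade stands on the coupling, 8 mm higher. The point turns with the coupling.
- coupling (a joint): Angle of the coupling, rad: starts between 0.2 and 0.55, grows clockwise seen from above, 1.571 at its locked stop. At 0 the slot points 0.9 rad anticlockwise of the mouth's x axis. Light friction (0.04 N m) keeps it where it is left; the blade has some 9 degrees of play either way in the slot, so the carrier turns that much further than the coupling.
- furnace: The furnace, fixed; origin under the bore axis at table height, axes as at the mouth. Behind the tower, from x = 62 to 172 mm, stands its grey cabinet, 150 mm wide and 100 mm high.
- amber_jar_mid (a point): Bystander: amber glass jar, 48 mm in diameter, 75 mm high, loose, near the rest; this point is at its middle. Leave it alone.
- beaker_mid (a point): Bystander: open glass beaker, 62 mm across the rim, 75 mm high, loose; this point is at its middle. Leave it alone.
- white_bottle_mid (a point): Bystander: white bottle with a green cap, 50 mm in diameter, 130 mm high, loose; this point is at its middle. Leave it alone.
- weight_mid (a point): Bystander: brass weight, 44 mm in diameter, 74 mm high, loose; this point is at its middle. Leave it alone.
- screwdriver_mid (a point): Bystander: screwdriver lying on the table, loose; this point is at its middle. Leave it alone.
- white_jar_mid (a point): Bystander: white jar with a blue lid, 60 mm in diameter, 60 mm high, loose; this point is at its middle. Leave it alone.
There are look-alikes about, which are no part of the job. Leave any purple, red or turquoise look-alike of the part that bears handle alone.

How it is judged:
By the outcome, as a careful person would: the job done as asked, in the order asked, and still so for the second after the job is handed in, with the robot touching nothing.
It also fails if it takes over 69 s, if anything falls off the work surface, if the arm or the gripper's body presses on something with over 40 N, if the wrist force passes 120 N, or if a joint passes its speed limit or range.

## Working session

There is one attempt and no reset: what is moved stays moved. The work goes in short steps, Python scripts to look and compute and a tool call to move; the robot and the scene stay as the last step left them, time stands still between calls to the robot, and variables do not carry over. Pictures are saved under pics/ and viewed, and the job is handed in when it is done.

Besides the shell and the picture viewer there is one more tool, called after "Emit:" as name(argument=value, ...), one argument or row to a line, values as JSON. carry_out: Moves the arm, as the interface text tells. Its arguments: {"type":"object","properties":{"commands":{"type":"array"},"grip_force":{"type":"number"}},"required":["commands"]}

```bash
mkdir -p pics; ls; python3 - <<'E'
from bench import r
import cv2
s=r.read_state(); print({k:s[k] for k in ('time','ee_pos','eef_rot','ft_force','width')})
for n in ('scene','top','wrist'):
    i=r.camera_info(n); print(n,i)
    cv2.imwrite(f'pics/{n}0.png',r.camera(n))
E
```

```text
pics
{'time': 0.0, 'ee_pos': array([ 0.23443085, -0.57888947,  0.1906266 ]), 'eef_rot': array([ 8.29276797e-01, -5.58837588e-01, -6.31314275e-04, -3.81302531e-04]), 'ft_force': array([ 0.31825485, -0.156055  ,  0.46254762]), 'width': 0.08677830141573657}
scene {'fx': 490.81152185775835, 'fy': 490.81152185775835, 'cx': 256.35329773658265, 'cy': 187.56490592610663, 'origin': array([1.31807954, 0.33497629, 1.22930219]), 'rotation': array([ 0.52819269,  0.78773134, -0.2672902 , -0.17043402])}
top {'fx': 378.4778584833406, 'fy': 378.4778584833406, 'cx': 253.40996600885768, 'cy': 193.50961532303413, 'origin': array([ 0.48668038, -0.01021763,  1.16248443]), 'rotation': array([ 0.71444066, -0.69866903,  0.02982071, -0.023385  ])}
wrist {'fx': 297.3186396354542, 'fy': 297.3186396354542, 'cx': 250.9596088049328, 'cy': 191.34768276224656, 'origin': array([ 0.30856546, -0.54884456,  0.38446541]), 'rotation': array([ 0.82024724, -0.55270596, -0.08282074,  0.121866  ])}
```

View pics/scene0.png

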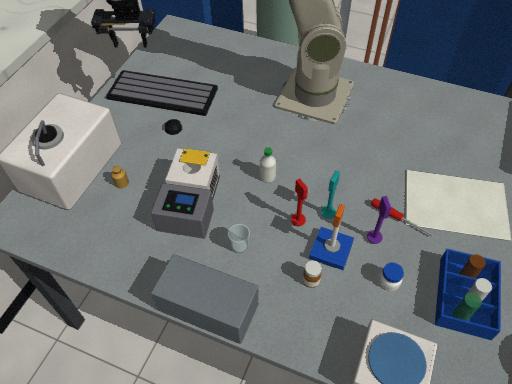

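View pics/top0.png

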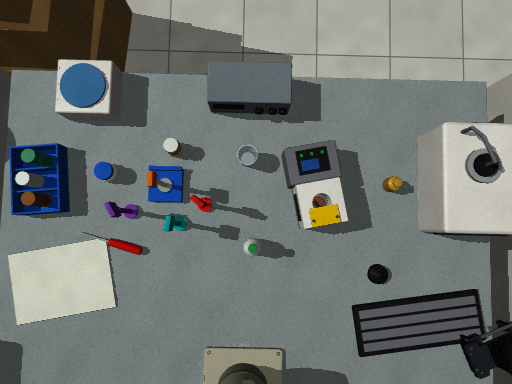

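View pics/wrist0.png

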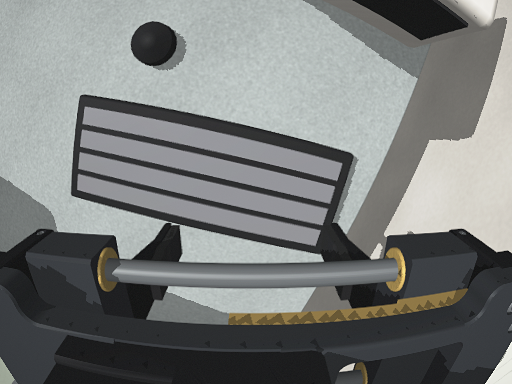

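The scene view shows the rest at (331,247) with the orange handle at (337,217), and red, teal and purple look-alikes around it. The furnace is at (190,185) with its lip at (195,157). In the top view the rest is at (166,184) and the lip at (325,215). I'll zoom in on both.

```bash
cat > h.py <<'E'
import numpy as np, cv2
from scipy.spatial.transform import Rotation as R
def ray(i,u,v):
    d=np.array([(u-i['cx'])/i['fx'],(v-i['cy'])/i['fy'],1.0])
    return np.array(i['origin']),R.from_quat(i['rotation']).apply(d/np.linalg.norm(d))
def wray(i,u,v):
    a=np.array([u-i['cx'],v-i['cy']]);rr=np.hypot(*a);t=rr/i['fx']
    d=np.array([*(a/max(rr,1e-9)*np.sin(t)),np.cos(t)])
    return np.array(i['origin']),R.from_quat(i['rotation']).apply(d)
def onz(o,d,z): return o+d*(z-o[2])/d[2]
def cross(o1,d1,o2,d2):
    A=np.stack([d1,-d2],1); s=np.linalg.lstsq(A,o2-o1,rcond=None)[0]
    p,q=o1+d1*s[0],o2+d2*s[1]; return (p+q)/2,np.linalg.norm(p-q)
def proj(i,P,fish=False):
    c=R.from_quat(i['rotation']).inv().apply(np.atleast_2d(P)-i['origin'])
    if fish:
        rr=np.hypot(c[:,0],c[:,1]); t=np.arctan2(rr,c[:,2]); return np.stack([i['cx']+i['fx']*t*c[:,0]/rr,i['cy']+i['fx']*t*c[:,1]/rr],1)
    return np.stack([i['cx']+i['fx']*c[:,0]/c[:,2],i['cy']+i['fy']*c[:,1]/c[:,2]],1)
def blobs(img,lo,hi,amin=15):
    m=cv2.inRange(cv2.cvtColor(img,cv2.COLOR_BGR2HSV),lo,hi)
    cs,_=cv2.findContours(m,cv2.RETR_EXTERNAL,cv2.CHAIN_APPROX_NONE)
    return sorted([c for c in cs if cv2.contourArea(c)>=amin],key=cv2.contourArea,reverse=True)
E
python3 - <<'E'
import cv2,numpy as np
t=cv2.imread('pics/top0.png'); s=cv2.imread('pics/scene0.png')
a=cv2.resize(t[130:240,90:220],None,fx=5,fy=5,interpolation=cv2.INTER_CUBIC)
b=cv2.resize(t[130:240,270:360],None,fx=5,fy=5,interpolation=cv2.INTER_CUBIC)
cv2.imwrite('pics/z1.png',a);cv2.imwrite('pics/z2.png',b)
cv2.imwrite('pics/z3.png',cv2.resize(s[160:300,280:410],None,fx=4,fy=4,interpolation=cv2.INTER_CUBIC))
cv2.imwrite('pics/z4.png',cv2.resize(s[140:250,140:260],None,fx=5,fy=5,interpolation=cv2.INTER_CUBIC))
E
```

```text
(no output)
```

View pics/z1.png

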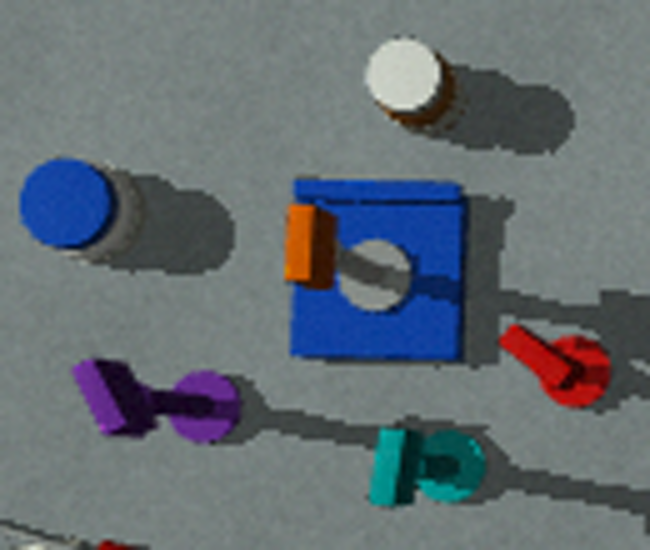

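View pics/z2.png

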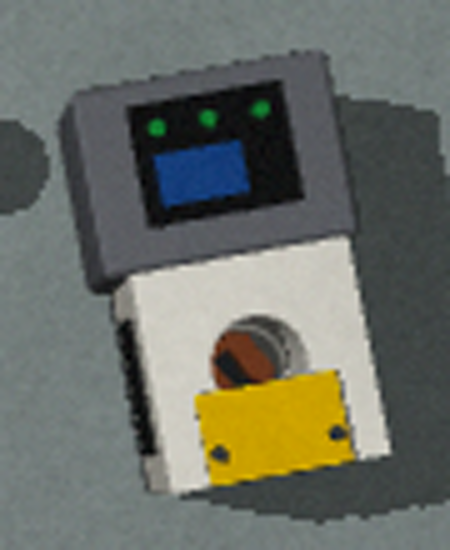

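View pics/z3.png

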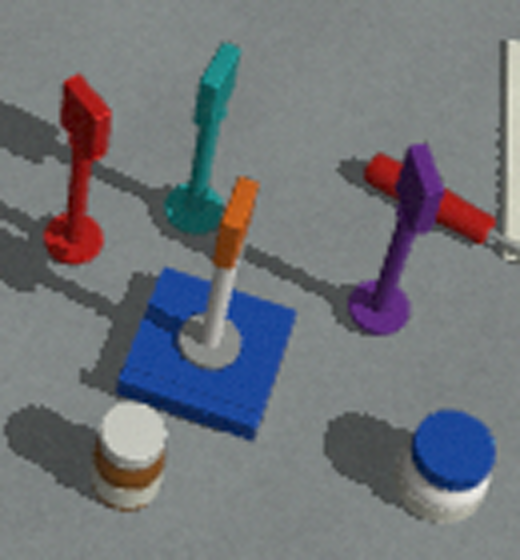

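View pics/z4.png

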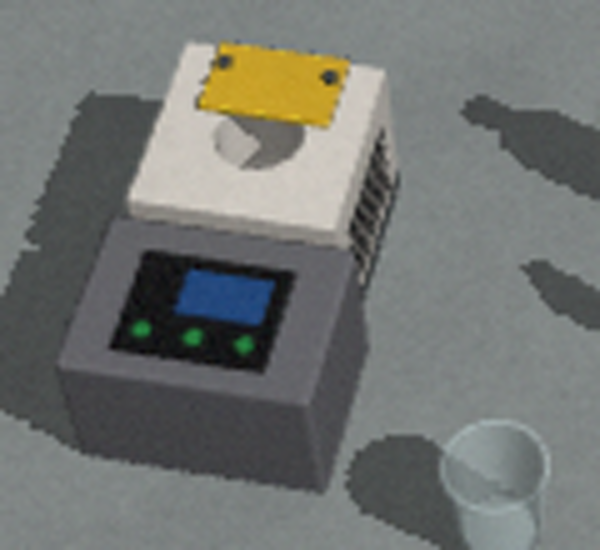

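In the top view the carrier's handle runs along world x and sits on the rest with the ridge up, towards +x. The coupling slot shows dark in the bore at about (317,203). Next I measure in both views with masks.

```bash
python3 - <<'E'
from h import *
from bench import r
T=r.camera_info('top');S=r.camera_info('scene')
t=cv2.imread('pics/top0.png'); s=cv2.imread('pics/scene0.png')
np.set_printoptions(precision=4,suppress=True)
def quad(c):
    q=cv2.minAreaRect(c); return cv2.boxPoints(q),q
for nm,im,I in (('top',t,T),('scene',s,S)):
    print(nm)
    for col,lo,hi,z in (('yellow',(22,150,80),(34,255,255),.117),('orange',(8,170,80),(18,255,255),.2),('blue',(108,150,60),(125,255,255),.022)):
        for c in blobs(im,lo,hi,30)[:4]:
            b,q=quad(c); print(col,cv2.contourArea(c),np.round(q[0],1),np.round(q[1],1),round(q[2],1))
            hh=cv2.approxPolyDP(cv2.convexHull(c),1.5,True)[:,0]
            for p in hh: print('   ',p,onz(*ray(I,*p.astype(float)),z))
E
```

```text
top
yellow 482.0 [324.4 215.2] [18.8 28.9] 79.7
    [336 204] [ 0.5417 -0.2483  0.117 ]
    [339 222] [ 0.4921 -0.2569  0.117 ]
    [312 226] [ 0.4795 -0.1823  0.117 ]
    [309 209] [ 0.5262 -0.1735  0.117 ]
orange 128.5 [ 27.5 198. ] [12. 13.] 90.0
    [ 31 192] [0.5504 0.5459 0.2   ]
    [ 34 196] [0.5404 0.5376 0.2   ]
    [ 33 202] [0.5251 0.5392 0.2   ]
    [ 30 204] [0.5199 0.5464 0.2   ]
    [ 23 203] [0.522  0.5642 0.2   ]
    [ 21 200] [0.5295 0.5697 0.2   ]
    [ 22 195] [0.5423 0.568  0.2   ]
    [ 25 192] [0.55  0.561 0.2  ]
orange 58.0 [149.5 178. ] [14.  5.] 90.0
    [152 171] [0.6111 0.2421 0.2   ]
    [151 185] [0.5752 0.2432 0.2   ]
    [147 185] [0.5749 0.2533 0.2   ]
    [148 171] [0.6109 0.2523 0.2   ]
orange 38.0 [319.  200.6] [11.6  5.9] 35.5
    [313 199] [ 0.5488 -0.1705  0.2   ]
    [319 197] [ 0.5542 -0.1858  0.2   ]
    [323 205] [ 0.534  -0.1962  0.2   ]
    [320 205] [ 0.5338 -0.1885  0.2   ]
blue 3223.5 [ 34.1 178.7] [69.5 49. ] 87.6
    [ 57 143] [0.713  0.5801 0.022 ]
    [ 59 210] [0.51   0.5618 0.022 ]
    [ 12 214] [0.495  0.7009 0.022 ]
    [  9 14
[... 1806 characters left out ...]
 83.5] 8.0
    [447 249] [0.4846 0.5477 0.022 ]
    [500 262] [0.4714 0.6884 0.022 ]
    [499 331] [0.6734 0.7074 0.022 ]
    [491 339] [0.702  0.6914 0.022 ]
    [435 324] [0.7156 0.5564 0.022 ]
    [445 252] [0.4964 0.5442 0.022 ]
blue 904.5 [330.7 247.8] [36.7 33.8] 18.4
    [321 227] [0.5476 0.1993 0.022 ]
    [353 238] [0.5487 0.2951 0.022 ]
    [342 269] [0.655  0.2944 0.022 ]
    [309 257] [0.6538 0.199  0.022 ]
blue 834.5 [176.  13.] [26. 70.] 90.0
    [211  22] [-0.235  -0.5321  0.022 ]
    [210  24] [-0.2211 -0.5299  0.022 ]
    [155  26] [-0.1258 -0.7349  0.022 ]
    [143   8] [-0.2193 -0.8468  0.022 ]
    [141   0] [-0.2685 -0.8858  0.022 ]
    [209   0] [-0.3762 -0.6098  0.022 ]
```

```bash
cat >> h.py <<'E'
def fr(yawdeg,tilt=0.0,tiltdir=0.0):
    """tool rotation: tool x at world angle yawdeg, z down; then leaned about horizontal axis so tool top leans toward world angle tiltdir by tilt deg"""
    a=np.deg2rad(yawdeg); x=np.array([np.cos(a),np.sin(a),0]); z=np.array([0,0,-1.]); y=np.cross(z,x)
    M=R.from_matrix(np.stack([x,y,z],1))
    d=np.deg2rad(tiltdir); ax=np.cross([0,0,1],[np.cos(d),np.sin(d),0])
    return R.from_rotvec(ax*np.deg2rad(tilt))*M
def rows(st,targets):
    p=np.array(st['ee_pos']);M=R.from_quat(st['eef_rot'])
    for P,Q in targets:
        d=M.inv().apply(np.array(P)-p)/0.025; w=np.rad2deg((M.inv()*Q).as_rotvec())/5
        print(np.round(np.r_[d,w],2).tolist())
E
python3 - <<'E'
from h import *
from bench import r
np.set_printoptions(precision=4,suppress=True)
s=r.read_state();I=r.camera_info('wrist')
M=R.from_quat(s['eef_rot']);print('cam in tool',M.inv().apply(I['origin']-s['ee_pos']), (M.inv()*R.from_quat(I['rotation'])).as_matrix())
T=r.camera_info('top');t=cv2.imread('pics/top0.png')
for nm,p,z in (('bottle',(252,247),.13),('jar',(172,146),.075),('beaker',(247,155),.075)): print(nm,onz(*ray(T,*p),z))
rows(s,[((0.45,-0.21,0.21),fr(-78))])
E
```

```text
cam in tool [-0.0003 -0.08   -0.1937] [[ 1.     -0.0002  0.0001]
 [ 0.0002  0.9566  0.2914]
 [-0.0001 -0.2914  0.9566]]
bottle [ 0.4194 -0.0181  0.13  ]
jar [0.7017 0.2201 0.075 ]
beaker [0.6805 0.0018 0.075 ]
[-10.44, -13.53, -0.76, 0.0, 0.01, 2.01]
```

Emit:
carry_out(
  commands=[
    [[0, -2, -2.6, -0.5, 0, 0, 0.5], [0, -4, -5.2, -0.76, 0, 0, 1], [0, -6, -7.8, -0.76, 0, 0, 1.5], [0, -8, -10.4, -0.76, 0, 0, 2], [0, -9.5, -12.4, -0.76, 0, 0, 2], [0, -10.44, -13.53, -0.76, 0, 0, 2], [0, -10.44, -13.53, -0.76, 0, 0, 2], [0, -10.44, -13.53, -0.76, 0, 0, 2]],
  ],
)

```text
time: 1.15
ee_pos: [0.4519, -0.2058, 0.2102]
eef_rot: [0.78, -0.626, -0.001, -0.001]
ft_force: [0.2, -0.4, 0.9]
width: 0.087
```

```bash
python3 - <<'E'
from bench import r
import cv2,numpy as np
s=r.read_state();i=r.camera_info('wrist');im=r.camera('wrist')
print(s['time'],s['ee_pos'],s['eef_rot'],s['joint_positions'],s['joint_vel'].round(3))
cv2.imwrite('pics/w1.png',im);np.save('w1i.npy',i,allow_pickle=True)
E
```

```text
1.15 [ 0.45193169 -0.20578314  0.21020961] [ 7.79736326e-01 -6.26107326e-01 -5.02376665e-04 -7.91597913e-04] [ 0.70618189  0.06068023 -0.38234818  1.74567784  0.02136149  1.34005466
 -1.03352613] [0.046 0.002 0.081 0.003 0.023 0.006 0.05 ]
```

View pics/w1.png

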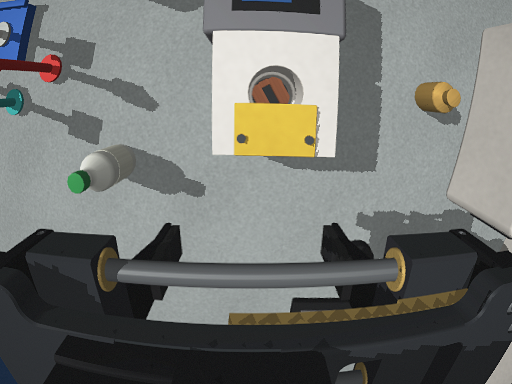

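The wrist view shows the lip at about (276,129), with its straight edge on row 103 between columns 235 and 318. The bore and the dark slot on copper are at about (272,92).

```bash
python3 - <<'E'
from h import *
np.set_printoptions(precision=4,suppress=True)
i=np.load('w1i.npy',allow_pickle=True).item(); im=cv2.imread('pics/w1.png')
c=blobs(im,(20,130,80),(36,255,255),200)[0]
pts=np.array([onz(*wray(i,*p.astype(float)),.117)[:2] for p in c[:,0]])
q=cv2.minAreaRect((pts*1000).astype(np.float32)); print('lip rect mm',q)
print(cv2.boxPoints(q))
# edge nearest to bore (max along x_f): fit
big=cv2.resize(im[50:170,200:350],None,fx=5,fy=5,interpolation=cv2.INTER_CUBIC); cv2.imwrite('pics/w1z.png',big)
top=[p for p in c[:,0] if 245<p[0]<308 and p[1]<112]
tp=np.array([onz(*wray(i,p[0],p[1]-0.5),.117)[:2] for p in top])
v=cv2.fitLine((tp*1000).astype(np.float32),cv2.DIST_L2,0,.01,.01).ravel();print('edge line',v,'x_f angle',np.rad2deg(np.arctan2(v[1],v[0]))+90)
E
```

```text
lip rect mm ((510.54852294921875, -216.3396759033203), (51.406028747558594, 79.2374496459961), 11.62489128112793)
[[ 477.3894 -182.7129]
 [ 493.3561 -260.325 ]
 [ 543.7076 -249.9665]
 [ 527.741  -172.3544]]
edge line [   0.1968   -0.9804  535.8037 -211.812 ] x_f angle 11.350479
```

View pics/w1z.png

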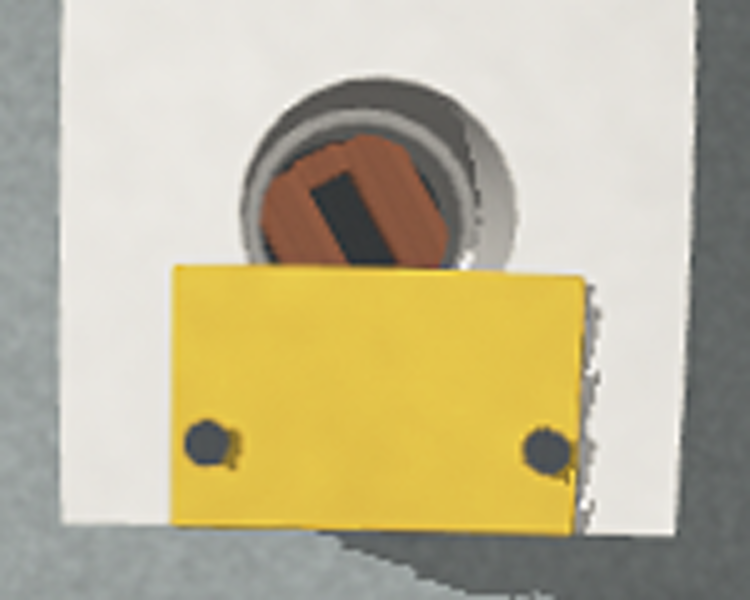

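```bash
python3 - <<'E'
from h import *
np.set_printoptions(precision=4,suppress=True)
i=np.load('w1i.npy',allow_pickle=True).item()
g=lambda u,v,z:onz(*wray(i,199.9+ (u+.0)/5-0.0,49.9+v/5),z)*1000
rim=np.array([g(*p,.112)[:2] for p in ((240,210),(518,215),(380,76),(287,110),(475,115),(255,160),(510,170))])
A=np.c_[2*rim,np.ones(len(rim))];x=np.linalg.lstsq(A,(rim**2).sum(1),rcond=None)[0];print('bore c',x[:2],'R',np.sqrt(x[2]+x[0]**2+x[1]**2))
l=[g(*p,.030)[:2] for p in ((310,190),(350,262),(350,170),(397,262))];l=np.array(l);print(l)
for a,b in ((0,1),(2,3)):
    d=l[a]-l[b];print('slot edge ang',np.rad2deg(np.arctan2(d[1],d[0])))
m=np.deg2rad(11.5);print('mouth',np.array([535.7,-211.2])+10.5*np.array([np.cos(m),np.sin(m)]))
# slot axis distance of mid-line
n=(l[0]-l[1]);n/=np.linalg.norm(n);print('width',abs(np.cross(n,l[2]-l[0])))
M=g(330,180,.03)[:2];print('slot end',M)
# tower front corners z=.112
print([g(*p,.112)[:2] for p in ((62,523),(675,535))])
E
```

```text
bore c [ 546.0403 -209.39  ] R 26.88851878718567
[[ 552.0084 -196.8903]
 [ 536.5529 -210.5383]
 [ 559.1892 -205.4193]
 [ 539.264  -221.9378]]
slot edge ang 41.446235318383366
slot edge ang 39.65960994041712
mouth [ 545.9892 -209.1066]
width 11.146155980591207
slot end [ 555.5888 -201.1556]
[array([ 472.3277, -161.2378]), array([ 497.5877, -283.0773])]<stdin>:12: DeprecationWarning: Arrays of 2-dimensional vectors are deprecated. Use arrays of 3-dimensional vectors instead. (deprecated in NumPy 2.0)
```

```bash
python3 - <<'E'
from h import *
from bench import r
s=r.read_state()
rows(s,[((0.48,-0.1,0.28),fr(-84)),((0.5,0.247,0.28),fr(-90))])
E
```

```text
[-4.0, -2.07, -2.8, 0.01, 0.01, 1.25]
[-17.39, -5.8, -2.78, 0.01, 0.01, 2.45]
```

Emit:
carry_out(
  commands=[
    [[0, -2, -1, -1.8, 0, 0, 0.5], [0, -4, -2, -2.8, 0, 0, 1.2], [0, -6.4, -2.7, -2.8, 0, 0, 1.5], [0, -8.8, -3.4, -2.8, 0, 0, 1.8], [0, -11.2, -4.1, -2.8, 0, 0, 2.1], [0, -13.6, -4.8, -2.8, 0, 0, 2.4], [0, -16, -5.4, -2.8, 0, 0, 2.45], [0, -17.4, -5.8, -2.8, 0, 0, 2.45], [0, -17.4, -5.8, -2.8, 0, 0, 2.45], [0, -17.4, -5.8, -2.8, 0, 0, 2.45], [0, -17.4, -5.8, -2.8, 0, 0, 2.45]],
  ],
)

```text
time: 2.58
ee_pos: [0.5007, 0.2451, 0.2804]
eef_rot: [-0.706, 0.708, 0.0, -0.0]
ft_force: [-0.5, 0.5, -0.1]
width: 0.0872
```

```bash
python3 - <<'E'
from bench import r
import cv2,numpy as np
s=r.read_state();i=r.camera_info('wrist');im=r.camera('wrist')
print(s['time'],s['ee_pos'],s['eef_rot'],s['joint_positions'],s['joint_vel'].round(3))
cv2.imwrite('pics/w2.png',im);np.save('w2i.npy',i,allow_pickle=True)
E
```

```text
2.575 [0.50071267 0.24514382 0.28042814] [-7.06088433e-01  7.08123642e-01  1.49774771e-04 -9.53963758e-05] [ 0.13226358  0.23221531 -0.79425649  1.46346706  0.16489981  1.51488852
 -2.23140079] [-0.001 -0.003 -0.008 -0.002  0.    -0.002 -0.004]
```

View pics/w2.png

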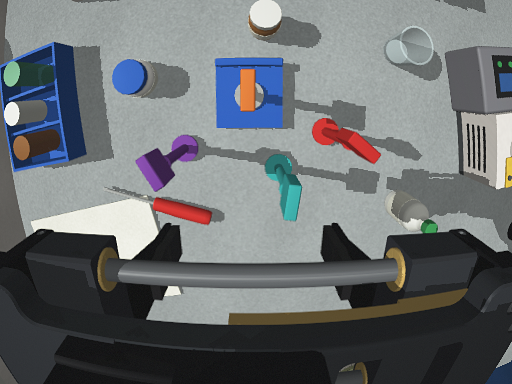

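The view shows the orange handle at about (248,90), standing upright over the disc, with its long side along world x. The nearest look-alike is teal, with its handle at about (291,197).

```bash
python3 - <<'E'
from h import *
np.set_printoptions(precision=4,suppress=True)
i=np.load('w2i.npy',allow_pickle=True).item(); im=cv2.imread('pics/w2.png')
c=[c for c in blobs(im,(6,150,80),(20,255,255),60) if 220<c[:,0,0].mean()<280][0]
print(cv2.boundingRect(c))
for z in (.199,.149):
    pts=np.array([onz(*wray(i,*p.astype(float)),z)[:2] for p in c[:,0]])*1000
    print(z,cv2.minAreaRect(pts.astype(np.float32)))
b=blobs(im,(105,150,60),(125,255,255),500)
for c in b:
    if 200<c[:,0,0].mean()<300:
        for z in (.022,.032):
            pts=np.array([onz(*wray(i,*p.astype(float)),z)[:2] for p in c[:,0]])*1000
            print('rest',z,cv2.minAreaRect(pts.astype(np.float32)), pts.min(0),pts.max(0))
cv2.imwrite('pics/w2z.png',cv2.resize(im[50:140,200:300],None,fx=6,fy=6,interpolation=cv2.INTER_CUBIC))
print(i['origin'])
E
```

```text
(240, 69, 15, 42)
0.199 ((593.561767578125, 248.67662048339844), (12.720599174499512, 38.1211051940918), 89.86984252929688)
0.149 ((595.9051513671875, 249.3260040283203), (15.032441139221191, 45.049217224121094), 89.86984252929688)
rest 0.022 ((597.7158813476562, 248.70301818847656), (100.24604797363281, 106.2196044921875), 89.83232879638672) [544.5826 198.5691] [650.9457 298.7015]
rest 0.032 ((597.3388061523438, 248.62339782714844), (98.02877044677734, 103.8702392578125), 89.83236694335938) [545.3807 199.5984] [649.3913 297.516 ]
[0.5807 0.2451 0.4741]
```

View pics/w2z.png

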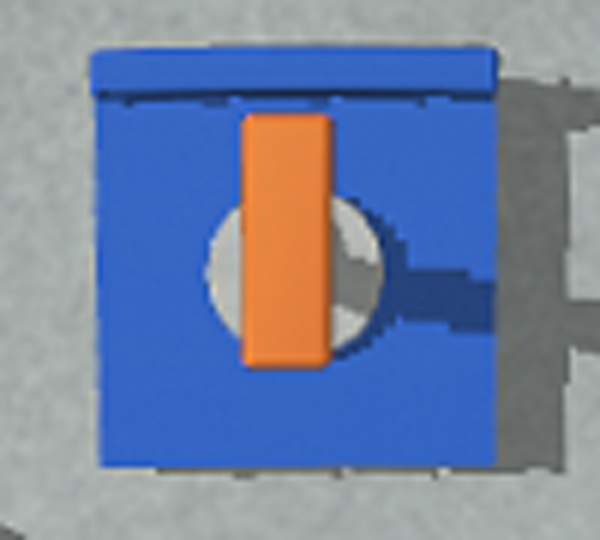

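```bash
python3 - <<'E'
from h import *
from bench import r
s=r.read_state()
rows(s,[((0.594,0.2485,0.255),fr(-90)),((0.594,0.2485,0.155),fr(-90))])
E
```

```text
[-0.13, -3.73, 1.02, 0.0, 0.0, -0.03]
[-0.13, -3.74, 5.02, 0.0, 0.0, -0.03]
```

Emit:
carry_out(
  commands=[
    [[0, -0.13, -1.9, 0.5, 0, 0, 0], [0, -0.13, -3.74, 1, 0, 0, 0], [0, -0.13, -3.74, 1, 0, 0, 0], [0, -0.13, -3.74, 2, 0, 0, 0], [0, -0.13, -3.74, 3, 0, 0, 0], [0, -0.13, -3.74, 4, 0, 0, 0], [0, -0.13, -3.74, 5, 0, 0, 0], [0, -0.13, -3.74, 5, 0, 0, 0], [0, -0.13, -3.74, 5, 0, 0, 0]],
  ],
  grip_force=40,
)

```text
time: 3.75
ee_pos: [0.5944, 0.2485, 0.1572]
eef_rot: [-0.706, 0.708, -0.0, 0.001]
ft_force: [-0.5, -0.7, 0.5]
width: 0.0869
```

```bash
python3 - <<'E'
from h import *
from bench import r
s=r.read_state();im=r.camera('wrist');cv2.imwrite('pics/w3.png',im)
print(s['time'],s['ee_pos'],s['ft_force']);rows(s,[((0.594,0.2485,0.155),fr(-90))])
E
```

```text
3.75 [0.59442682 0.24851036 0.15716278] [-0.45365524 -0.67232591  0.46925022]
[0.0, 0.02, 0.09, -0.02, 0.01, -0.03]
```

View pics/w3.png

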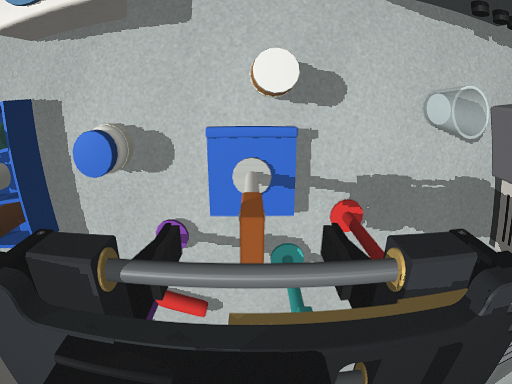

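The handle sits centred between the open fingers (column 252), so I close the gripper.

Emit:
carry_out(
  commands=[
    [[255, 0, 0, 0, 0, 0, 0], [255, 0, 0, 0, 0, 0, 0], [255, 0, 0, 0, 0, 0, 0], [255, 0, 0, 0, 0, 0, 0], [255, 0, 0, 0, 0, 0, 0], [255, 0, 0, 0, 0, 0, 0]],
  ],
  grip_force=40,
)

```text
time: 4.55
ee_pos: [0.5946, 0.2487, 0.1573]
eef_rot: [-0.706, 0.708, -0.0, 0.001]
ft_force: [-0.9, 0.0, -0.7]
width: 0.0349
```

```bash
python3 - <<'E'
from h import *
from bench import r
s=r.read_state()
print(s['time'],s['ee_pos'],s['eef_rot'],s['ft_force'],s['torque'],s['width'],s['joint_positions'])
E
```

```text
4.55 [0.59457794 0.24871467 0.15725782] [-7.06112287e-01  7.08099133e-01 -2.41942851e-04  9.98960384e-04] [-0.91107986  0.04368718 -0.67640342] [ 0.03468862  0.04112762 -0.00981239] 0.03486628905925902 [ 0.06457268  0.49203586 -0.73659098  1.42272891  0.33133928  1.35094513
 -2.2575339 ]
```

Emit:
carry_out(
  commands=[
    [[255, 0, 0, 0, 0, 0, 0], [255, 0, 0, 0, 0, 0, 0], [255, 0, 0, 0, 0, 0, 0], [255, 0, 0, 0, 0, 0, 0], [255, 0, 0, 0, 0, 0, 0]],
  ],
)

```text
time: 5.18
ee_pos: [0.5946, 0.2486, 0.1572]
eef_rot: [-0.706, 0.708, -0.0, 0.001]
ft_force: [-0.4, -0.5, 0.1]
width: 0.0134
```

```bash
cat > plan.py <<'E'
from h import *
# furnace frame planning (mm): x from bore axis, z from lip top. carrier tilt a (top leans -x), F foot centre
th=np.linspace(0,2*np.pi,72,endpoint=False)
def body(a,yaw=0):
    rim=np.concatenate([np.stack([22*np.cos(th),22*np.sin(th),0*th+h],1) for h in (0,3,6)])
    st=np.concatenate([np.stack([7*np.cos(th),7*np.sin(th),0*th+h],1) for h in range(6,127,4)])
    bl=np.array([[sx*11,sy*4,-8] for sx in(-1,1) for sy in(-1,1)])@np.array([[np.cos(yaw),np.sin(yaw),0],[-np.sin(yaw),np.cos(yaw),0],[0,0,1]])
    P=np.concatenate([rim,st,bl]); c,s=np.cos(a),np.sin(a)
    # lean toward -x: up vector -> (-s,0,c); x-> (c,0,s)
    return P@np.array([[c,0,s],[0,1,0],[-s,0,c]])
def clr(P):
    x,y,z=P.T
    Rb=np.where(z>-51,27.,np.where(z>-61,27-3.5*(-51-z)/10,23.5))
    inb=Rb-np.hypot(x,y)               # clearance inside bore
    d=np.full(len(P),99.)
    m=z<-5; d[m]=np.maximum(inb[m], z[m]+5)  # below tower top must be in bore
    # lip: box x<-10.5, -5<z<0 : signed distance
    dx=x+10.5; dz=np.maximum(z,-5-z)
    sd=np.where((dx>0)&(dz>0),np.hypot(dx,dz),np.maximum(dx,dz)); sd=np.where((dx<=0)&(dz<=0),np.maximum(dx,dz),sd)
    d=np.minimum(d,sd)
    d2=np.where(z<-5,inb,99)
    return min(d.min(), d2.min())
if __name__=='__main__':
    for adeg in (38,36,34,33,32,30,28,25,22,18,14,10,5,0):
        B=body(np.deg2rad(adeg))
        out=[]
        for z in range(16,-42,-3):
            best=max((clr(B+[x,0,z]),x) for x in np.arange(-14,25,0.5)); out.append(f'{z}:{best[0]:.1f}@{best[1]:.1f}')
        print(adeg,' '.join(out))
E
python3 plan.py; python3 - <<'E'
from bench import r
s=r.read_state();print(s['width'],s['time'],s['ee_pos'])
E
```

```text
38 16:15.7@24.5 13:14.6@24.5 10:14.0@24.5 7:9.8@20.5 4:9.5@20.0 1:6.4@16.5 -2:4.8@11.0 -5:3.8@7.0 -8:2.7@8.0 -11:1.9@8.0 -14:0.4@9.0 -17:-0.8@10.5 -20:-0.8@10.5 -23:-1.7@11.0 -26:-2.5@12.0 -29:-2.4@12.0 -32:-2.4@12.0 -35:-2.5@12.0 -38:-2.5@12.0 -41:-2.5@12.0
36 16:15.8@24.5 13:14.5@24.5 10:13.8@24.5 7:9.7@21.0 4:9.5@20.5 1:6.3@17.0 -2:4.5@11.5 -5:3.9@7.0 -8:2.9@7.5 -11:1.8@7.5 -14:0.5@9.0 -17:-0.1@9.0 -20:-0.8@10.0 -23:-1.8@11.0 -26:-2.5@11.5 -29:-2.4@11.5 -32:-2.3@11.5 -35:-2.4@11.5 -38:-2.5@11.5 -41:-2.4@11.5
34 16:16.0@24.5 13:14.6@24.5 10:13.7@24.5 7:9.9@21.0 4:9.9@21.0 1:6.2@17.5 -2:4.4@12.5 -5:3.8@7.0 -8:3.2@6.5 -11:1.9@7.5 -14:0.5@8.5 -17:0.4@8.0 -20:-0.7@9.5 -23:-1.7@10.5 -26:-1.7@10.0 -29:-1.7@10.5 -32:-2.5@11.0 -35:-2.4@11.0 -38:-2.4@11.0 -41:-2.5@11.0
33 16:16.1@24.5 13:14.6@24.5 10:13.6@24.5 7:9.9@21.5 4:9.9@21.5 1:7.3@18.5 -2:4.2@13.0 -5:3.8@7.5 -8:3.3@6.5 -11:1.8@7.0 -14:0.8@8.0 -17:0.5@8.0 -20:-0.5@9.0 -23:-1.7@10.0 -26:-1.3@9.5 -29:-1.8@10.0 -32:-2.4@10.5 -35:-2.5@11.0 -38:-2.5@11.0 -41:-2.5@11.0
32 16:16.2@24.5 13:14.6@24.5 10:13.6@24.5 7:10.1@21.5 4:10.1@21.5 1:7.2@
[... 1783 characters left out ...]
.0@13.5 -8:0.0@6.0 -11:2.3@3.0 -14:3.2@2.0 -17:2.8@2.5 -20:2.3@3.0 -23:2.3@3.0 -26:2.1@3.0 -29:1.8@3.5 -32:1.3@4.0 -35:1.3@4.0 -38:1.0@4.0 -41:0.8@4.5
5 16:19.2@24.5 13:17.1@24.5 10:15.4@24.5 7:14.0@24.5 4:13.2@24.5 1:1.6@13.0 -2:1.5@13.5 -5:1.5@13.5 -8:-1.4@6.0 -11:1.3@3.5 -14:3.6@1.5 -17:3.5@1.5 -20:3.4@1.5 -23:3.1@1.5 -26:3.1@2.0 -29:2.9@2.0 -32:2.9@2.0 -35:2.6@2.5 -38:2.6@2.5 -41:2.4@2.5
0 16:20.6@24.5 13:18.4@24.5 10:16.4@24.5 7:14.8@24.5 4:13.6@24.5 1:2.2@13.5 -2:2.0@13.5 -5:2.0@13.5 -8:-2.0@7.0 -11:0.0@5.0 -14:3.0@2.0 -17:4.0@1.0 -20:4.0@1.0 -23:4.0@1.0 -26:4.0@1.0 -29:4.0@1.0 -32:4.0@1.0 -35:4.0@1.0 -38:4.0@1.0 -41:4.0@1.0
0.013431785460598209 5.175 [0.59459817 0.24862504 0.1572356 ]
```

Width reads 13.4 mm on the 14 mm handle, so the grip is good. Entry plan: tilt 34°, foot at x≈17→7 mm while z goes from 1 to −8 mm, then straighten, with at least 2.8 mm clearance throughout. Lifting first.

Emit:
carry_out(
  commands=[
    [[255, 0, 0, -0.5, 0, 0, 0], [255, 0, 0, -1.5, 0, 0, 0], [255, 0, 0, -3, 0, 0, 0], [255, 0, 0, -4.5, 0, 0, 0], [255, 0, 0, -6, 0, 0, 0], [255, 0, 0, -7.5, 0, 0, 0], [255, 0, 0, -8.6, 0, 0, 0], [255, 0, 0, -8.6, 0, 0, 0], [255, 0, 0, -8.6, 0, 0, 0]],
  ],
)

```text
time: 6.3
ee_pos: [0.594, 0.2484, 0.3712]
eef_rot: [-0.706, 0.708, -0.0, 0.0]
ft_force: [-0.4, 0.1, -2.1]
width: 0.0138
```

```bash
python3 - <<'E'
from h import *
from bench import r
s=r.read_state();i=r.camera_info('wrist');im=r.camera('wrist');cv2.imwrite('pics/w4.png',im)
np.save('w4i.npy',{**i,'ee':s['ee_pos'],'q':s['eef_rot']},allow_pickle=True)
print(s['time'],s['ee_pos'],s['eef_rot'],s['ft_force'],s['width'],s['joint_positions'])
e=np.array([.546,-.2092,0])
rows(s,[((0.52,0.02,0.375),fr(-70)),((.5,-.21,.36),fr(-49.5))])
E
```

```text
6.3 [0.59397465 0.24835958 0.37115676] [-7.06188822e-01  7.08023471e-01 -7.07399024e-05  3.27960731e-04] [-0.41687666  0.14112041 -2.08947013] 0.013836082666969682 [-0.00448033  0.44673219 -0.74952817  1.02211474  0.3051974   1.77205165
 -2.21306837]
[9.14, 2.94, -0.16, -0.01, 0.0, -4.03]
[18.34, 3.71, 0.44, -0.01, 0.0, -8.13]
```

View pics/w4.png

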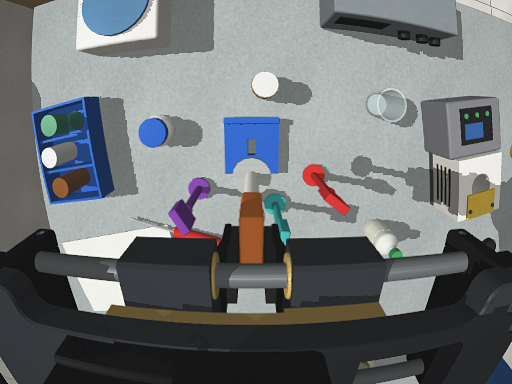

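The carrier is lifted. The disc's front arc is visible at about (252,165) and the empty rest slot at (251,147). I check the predicted foot position against the image.

```bash
python3 - <<'E'
from h import *
np.set_printoptions(precision=1,suppress=True)
i=np.load('w4i.npy',allow_pickle=True).item(); im=cv2.imread('pics/w4.png')
M=R.from_quat(i['q'])
def pj(P): return proj(i,i['ee']+M.apply(P),True)
for nm,P in (('disc top far',[0,-.022,.129]),('bottom far',[0,-.022,.135]),('bottom L',[-.022,0,.135]),('R',[.022,0,.135]),('stem top',[0,-.007,.044]),('handle top corners',[-.007,-.02,-.006]),('',[.007,-.02,-.006]),('hb',[-.007,-.02,.044]),('',[.007,-.02,.044])): print(nm,pj(P))
big=cv2.resize(im[140:260,190:310],None,fx=5,fy=5,interpolation=cv2.INTER_CUBIC)
a=np.linspace(0,2*np.pi,120)
for h in(.129,.135):
    P=pj(np.stack([.022*np.cos(a),.022*np.sin(a),0*a+h],1))
    cv2.polylines(big,[((P-[190,140])*5+2.5).astype(int)],False,(0,255,0) if h<.13 else (0,0,255),1)
cv2.imwrite('pics/w4z.png',big)
E
```

```text
disc top far [[251.1 156.2]]
bottom far [[251.1 155.2]]
bottom L [[231.8 174.3]]
R [[270.5 174.3]]
stem top [[251.2 191.9]]
handle top corners [[240.7 195.2]]
 [[261.8 195.2]]
hb [[242.7 176.8]]
 [[259.7 176.8]]
```

View pics/w4z.png

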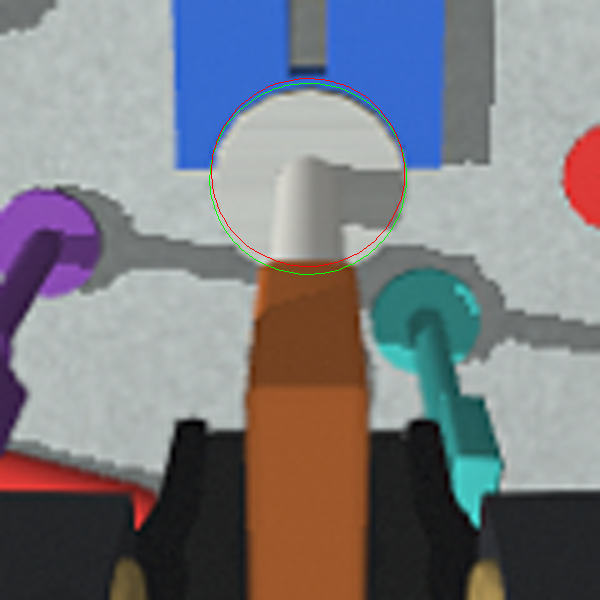

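The predicted rim matches the image to about 1 px (the foot sits about 1 mm further along tool y). I add the pose helper and plan the transit.

```bash
cat >> h.py <<'E'
FA=11.5; MO=np.array([.546,-.2092,.117]); FT=np.array([0,.001,.135])
def pose(xf,zf,tilt,rel,yf=0.):
    """TCP pose with foot at (xf,yf,zf) mm in mouth frame, lean tilt deg to -x_f, carrier yaw rel deg to furnace x"""
    Q=fr(FA+rel-90,tilt,FA+180); a=np.deg2rad(FA)
    F=MO+np.array([xf*np.cos(a)-yf*np.sin(a),xf*np.sin(a)+yf*np.cos(a),zf])/1000
    return F-Q.apply(FT),Q
def foot(st):
    Q=R.from_quat(st['eef_rot']);F=(np.array(st['ee_pos'])+Q.apply(FT)-MO)*1000
    a=np.deg2rad(FA);u=-Q.as_matrix()[:,2];u=np.array([u[0]*np.cos(a)+u[1]*np.sin(a),-u[0]*np.sin(a)+u[1]*np.cos(a),u[2]])
    y=-Q.as_matrix()[:,1] # carrier x
    return dict(F=np.round([F[0]*np.cos(a)+F[1]*np.sin(a),-F[0]*np.sin(a)+F[1]*np.cos(a),F[2]],1),lean=np.round(np.rad2deg([np.arctan2(-u[0],u[2]),np.arctan2(u[1],u[2])]),1),rel=round(float(np.rad2deg(np.arctan2(y[1],y[0]))-FA),1))
E
python3 - <<'E'
from h import *
from bench import r
s=r.read_state();print(foot(s))
P,Q=pose(20,100,0,29);print(P)
rows(s,[((0.56,0.02,0.375),fr(-70)),(P,Q),pose(22,70,34,29)])
E
```

```text
{'F': array([137.2, 438.8, 118.8]), 'lean': array([-0.,  0.]), 'rel': -11.7}
[ 0.5663589  -0.20456319  0.352     ]
[9.13, 1.33, -0.17, 0.0, -0.0, -4.03]
[18.11, 1.05, 0.75, 0.0, -0.0, -8.13]
[18.71, 3.94, 2.86, 6.86, 1.05, -7.89]
```

Emit:
carry_out(
  commands=[
    [[255, 1.5, 0.2, -0.1, 0, 0, -0.6], [255, 3.5, 0.5, -0.15, 0, 0, -1.5], [255, 5.5, 0.8, -0.15, 0, 0, -2.4], [255, 7.5, 1.1, -0.15, 0, 0, -3.3], [255, 9.5, 1.3, -0.1, 0, 0, -4.2], [255, 11.5, 1.3, 0, 0, 0, -5.1], [255, 13.5, 1.2, 0.2, 0, 0, -6], [255, 15.5, 1.1, 0.4, 0, 0, -7], [255, 17.2, 1.05, 0.6, 0, 0, -7.7], [255, 18.1, 1.05, 0.75, 0, 0, -8.13], [255, 18.1, 1.05, 0.75, 0, 0, -8.13], [255, 18.1, 1.05, 0.75, 0, 0, -8.13]],
  ],
)

```text
time: 7.85
ee_pos: [0.5664, -0.203, 0.3516]
eef_rot: [0.908, -0.418, -0.0, -0.0]
ft_force: [0.1, -0.9, -2.2]
width: 0.0133
```

```bash
python3 - <<'E'
from h import *
from bench import r
s=r.read_state();print(s['time'],foot(s),s['joint_positions'].round(2),s['width'])
rows(s,[pose(22,85,17,29),pose(22,70,34,29),pose(20,20,34,29)])
E
```

```text
7.85 {'F': array([20.2,  1.6, 99.6]), 'lean': array([-0. , -0.1]), 'rel': 29.0} [ 0.76  0.32 -0.68  1.2   0.2   1.68 -0.73] 0.013295985135201726
[-0.68, 1.35, 0.81, 2.97, 1.66, 0.0]
[-1.38, 2.62, 2.09, 5.95, 3.31, 0.0]
[-1.42, 2.69, 4.09, 5.95, 3.31, 0.0]
```

Emit:
carry_out(
  commands=[
    [[255, -0.25, 0.45, 0.25, 1, 0.55, 0], [255, -0.45, 0.9, 0.5, 2, 1.1, 0], [255, -0.68, 1.35, 0.81, 2.97, 1.66, 0], [255, -0.9, 1.8, 1.2, 4, 2.2, 0], [255, -1.15, 2.2, 1.65, 5, 2.75, 0], [255, -1.38, 2.62, 2.09, 5.95, 3.31, 0], [255, -1.38, 2.62, 2.09, 5.95, 3.31, 0], [255, -1.38, 2.62, 2.09, 5.95, 3.31, 0]],
  ],
)

```text
time: 8.85
ee_pos: [0.495, -0.218, 0.3001]
eef_rot: [0.869, -0.399, 0.236, -0.173]
ft_force: [2.0, 0.4, -2.7]
width: 0.0135
```

```bash
python3 - <<'E'
from h import *
from bench import r
s=r.read_state();print(s['time'],foot(s),s['joint_positions'].round(2),s['width'])
i=r.camera_info('wrist');cv2.imwrite('pics/w5.png',r.camera('wrist'));cv2.imwrite('pics/s5.png',cv2.resize(r.camera('scene')[100:230,120:280],None,fx=4,fy=4,interpolation=cv2.INTER_CUBIC))
np.save('w5i.npy',{**i,'ee':s['ee_pos'],'q':s['eef_rot']},allow_pickle=True)
E
```

```text
8.85 {'F': array([22.9,  1.1, 70.7]), 'lean': array([34., -0.]), 'rel': 33.9} [ 1.19 -0.22 -0.48  1.93 -0.63  1.09  0.05] 0.013473156755276468
```

View pics/w5.png

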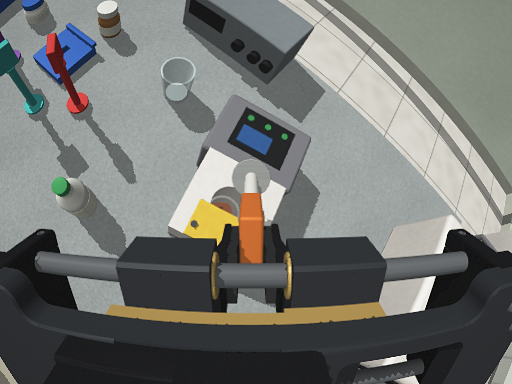

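View pics/s5.png

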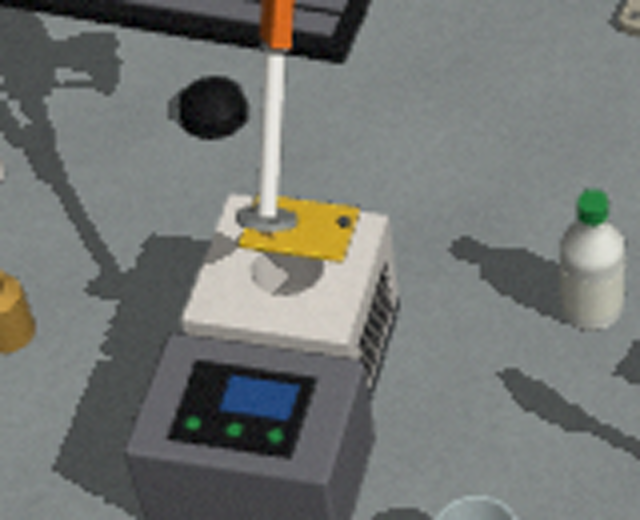

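The carrier leans 34° over the lip, with its foot about 70 mm above the mouth on the open side. Descending to just above the opening.

```bash
python3 - <<'E'
from h import *
from bench import r
s=r.read_state()
rows(s,[pose(22,45,34,29),pose(22,20,34,29),pose(20,8,34,29),pose(18,2.5,34,29)])
E
```

```text
[-0.28, 0.56, 0.83, -0.01, 0.01, 0.03]
[-0.55, 1.05, 1.66, -0.01, 0.01, 0.03]
[-0.71, 1.35, 2.01, -0.01, 0.01, 0.03]
[-0.81, 1.51, 2.15, -0.01, 0.01, 0.03]
```

Emit:
carry_out(
  commands=[
    [[255, -0.28, 0.56, 0.83, 0, 0, 0], [255, -0.55, 1.05, 1.66, 0, 0, 0], [255, -0.71, 1.35, 2.01, 0, 0, 0], [255, -0.81, 1.51, 2.15, 0, 0, 0], [255, -0.81, 1.51, 2.15, 0, 0, 0], [255, -0.81, 1.51, 2.15, 0, 0, 0], [255, -0.81, 1.51, 2.15, 0, 0, 0]],
  ],
)

```text
time: 9.82
ee_pos: [0.4905, -0.2202, 0.2325]
eef_rot: [0.869, -0.399, 0.236, -0.173]
ft_force: [-0.3, 0.0, -3.4]
width: 0.0137
```

```bash
python3 - <<'E'
from h import *
from bench import r
s=r.read_state();print(s['time'],foot(s),s['ft_force'].round(1),s['width'])
i=r.camera_info('wrist');cv2.imwrite('pics/w6.png',cv2.resize(r.camera('wrist')[120:260,160:340],None,fx=4,fy=4,interpolation=cv2.INTER_CUBIC));cv2.imwrite('pics/s6.png',cv2.resize(r.camera('scene')[120:220,140:260],None,fx=5,fy=5,interpolation=cv2.INTER_CUBIC))
rows(s,[pose(15,0,34,29),pose(12,-2,34,29),pose(9.5,-3.5,34,29),pose(7.2,-5,34,29),pose(6.7,-6.5,34,29),pose(6.5,-8,34,29)])
E
```

```text
9.825 {'F': array([18.3, -0.1,  3.2]), 'lean': array([34., -0.]), 'rel': 34.0} [-0.3  0.  -3.4] 0.013711858401303468
[-0.09, 0.15, 0.03, -0.01, -0.0, 0.04]
[-0.16, 0.28, 0.03, -0.01, -0.0, 0.04]
[-0.22, 0.38, 0.03, -0.01, -0.0, 0.04]
[-0.27, 0.47, 0.02, -0.01, -0.0, 0.04]
[-0.3, 0.52, 0.06, -0.01, -0.0, 0.04]
[-0.32, 0.55, 0.11, -0.01, -0.0, 0.04]
```

View pics/w6.png

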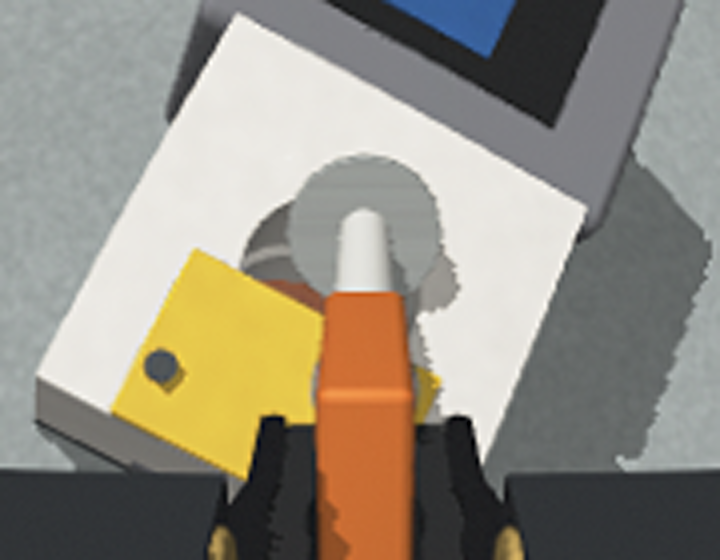

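View pics/s6.png

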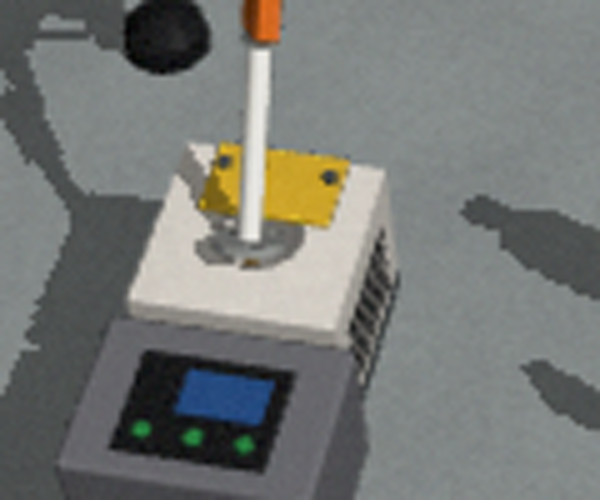

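The foot is over the opening, and wrist and scene views agree with the predicted position. Now slip the low edge under the lip.

Emit:
carry_out(
  commands=[
    [[255, -0.09, 0.15, 0.03, 0, 0, 0], [255, -0.16, 0.28, 0.03, 0, 0, 0], [255, -0.22, 0.38, 0.03, 0, 0, 0], [255, -0.27, 0.47, 0.03, 0, 0, 0], [255, -0.3, 0.52, 0.06, 0, 0, 0], [255, -0.32, 0.55, 0.11, 0, 0, 0], [255, -0.32, 0.55, 0.11, 0, 0, 0], [255, -0.32, 0.55, 0.11, 0, 0, 0]],
  ],
)

```text
time: 10.92
ee_pos: [0.479, -0.2221, 0.2211]
eef_rot: [0.869, -0.399, 0.236, -0.173]
ft_force: [-0.7, 0.3, -2.4]
width: 0.0136
```

```bash
python3 - <<'E'
from h import *
from bench import r
s=r.read_state();print(s['time'],foot(s),s['ft_force'].round(1),s['torque'].round(2),s['width'])
cv2.imwrite('pics/w7.png',cv2.resize(r.camera('wrist')[120:260,160:340],None,fx=4,fy=4,interpolation=cv2.INTER_CUBIC))
rows(s,[pose(5.5,-8,28,29),pose(5,-9.5,22,29),pose(3.5,-11,18,29),pose(2.5,-11.5,14,29),pose(2,-14,10,29),pose(1.5,-16,5,29),pose(1,-18,0,29)])
from plan import body,clr
for x,z,a in ((6.5,-8,34),(5.5,-8,28),(5,-9.5,22),(3.5,-11,18),(2.5,-11.5,14),(2,-14,10),(1.5,-16,5),(1,-18,0)): print(x,z,a,round(clr(body(np.deg2rad(a))+[x,0,z]),1))
E
```

```text
10.925 {'F': array([ 6.6,  0.3, -8.2]), 'lean': array([34., -0.]), 'rel': 34.0} [-0.7  0.3 -2.4] [-0.23  1.03 -0.02] 0.013618785994922958
[0.27, -0.46, 0.0, -1.06, -0.58, 0.04]
[0.52, -0.91, 0.13, -2.11, -1.17, 0.04]
[0.65, -1.15, 0.24, -2.8, -1.56, 0.04]
[0.81, -1.43, 0.36, -3.5, -1.94, 0.04]
[0.94, -1.67, 0.57, -4.2, -2.33, 0.04]
[1.12, -1.98, 0.84, -5.08, -2.82, 0.04]
[1.28, -2.28, 1.14, -5.95, -3.31, 0.04]
6.5 -8 34 3.2
5.5 -8 28 3.3
5 -9.5 22 2.6
3.5 -11 18 2.7
2.5 -11.5 14 2.8
2 -14 10 3.2
1.5 -16 5 3.6
1 -18 0 4.0
```

View pics/w7.png

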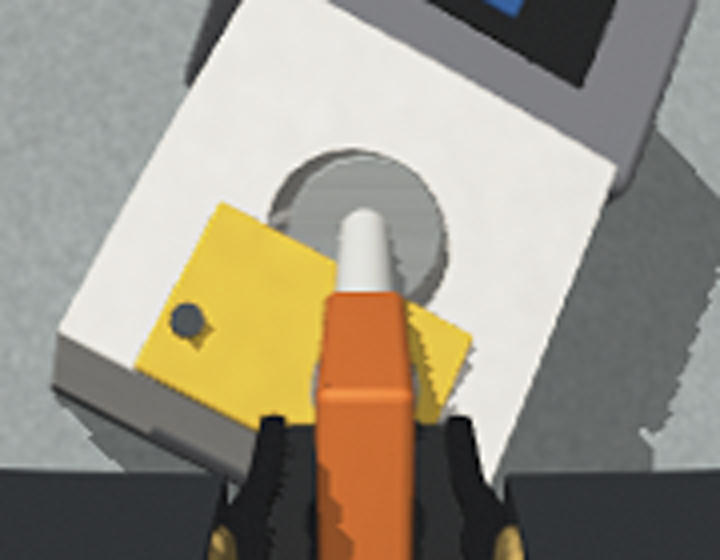

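The disc is inside the bore with its low edge under the lip and force near zero. Straightening now.

Emit:
carry_out(
  commands=[
    [[255, 0.14, -0.23, 0, -0.53, -0.29, 0], [255, 0.27, -0.46, 0, -1.06, -0.58, 0], [255, 0.4, -0.69, 0.06, -1.58, -0.88, 0], [255, 0.52, -0.91, 0.13, -2.11, -1.17, 0], [255, 0.65, -1.15, 0.24, -2.8, -1.56, 0], [255, 0.73, -1.29, 0.3, -3.15, -1.75, 0], [255, 0.81, -1.43, 0.36, -3.5, -1.94, 0], [255, 0.94, -1.67, 0.57, -4.2, -2.33, 0], [255, 1.12, -1.98, 0.84, -5.08, -2.82, 0], [255, 1.28, -2.28, 1.14, -5.95, -3.31, 0], [255, 1.28, -2.28, 1.14, -5.95, -3.31, 0], [255, 1.28, -2.28, 1.14, -5.95, -3.31, 0]],
  ],
)

```text
time: 12.48
ee_pos: [0.5476, -0.2083, 0.234]
eef_rot: [0.909, -0.417, 0.0, -0.0]
ft_force: [0.0, -0.6, -2.5]
width: 0.0136
```

```bash
python3 - <<'E'
from h import *
from bench import r
s=r.read_state();print(s['time'],foot(s),s['ft_force'].round(1),s['torque'].round(2),s['width'],s['joint_positions'].round(2))
i=r.camera_info('wrist');im=r.camera('wrist')
cv2.imwrite('pics/w8.png',cv2.resize(im[100:260,160:340],None,fx=4,fy=3.7,interpolation=cv2.INTER_CUBIC))
rows(s,[pose(0.5,-25,0,29),pose(0,-45,0,29),pose(0,-65,0,29),pose(0,-76,0,29)])
E
```

```text
12.475 {'F': array([  1.,   0., -18.]), 'lean': array([0., 0.]), 'rel': 29.2} [ 0.  -0.6 -2.5] [-0.04 -0.    0.07] 0.013560802689529554 [ 0.88  0.31 -0.74  1.47  0.21  1.44 -0.72]
[-0.01, 0.02, 0.28, -0.01, -0.01, 0.04]
[-0.02, 0.03, 1.08, -0.01, -0.01, 0.04]
[-0.02, 0.03, 1.88, -0.01, -0.01, 0.04]
[-0.02, 0.03, 2.32, -0.01, -0.01, 0.04]
```

View pics/w8.png

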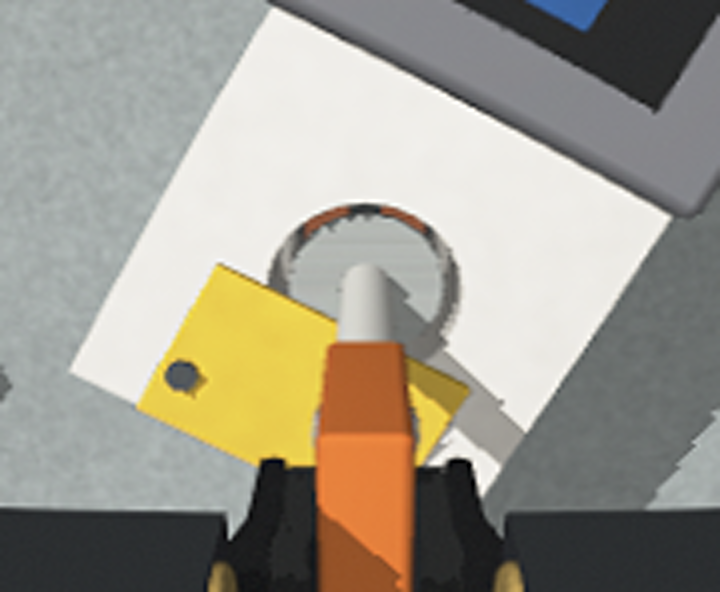

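The carrier is upright and centred in the bore. A glimpse of the slot at (362,210) lines up with the stem column. Lowering with force checks.

Emit:
carry_out(
  commands=[
    [[255, -0.01, 0.02, 0.28, 0, 0, 0], [255, -0.02, 0.03, 0.54, 0, 0, 0], [255, -0.02, 0.03, 0.8, 0, 0, 0], [255, -0.02, 0.03, 1.08, 0, 0, 0], [255, -0.02, 0.03, 1.28, 0, 0, 0], [255, -0.02, 0.03, 1.48, 0, 0, 0], [255, -0.02, 0.03, 1.68, 0, 0, 0], [255, -0.02, 0.03, 1.88, 0, 0, 0], [255, -0.02, 0.03, 2.04, 0, 0, 0], [255, -0.02, 0.03, 2.2, 0, 0, 0], [255, -0.02, 0.03, 2.32, 0, 0, 0], [255, -0.02, 0.03, 2.32, 0, 0, 0]],
  ],
)

```text
time: 14.02
ee_pos: [0.5463, -0.2089, 0.1761]
eef_rot: [0.909, -0.418, 0.0, 0.0]
ft_force: [-0.4, -0.3, -1.8]
width: 0.0137
```

```bash
python3 - <<'E'
from h import *
from bench import r
s=r.read_state();print(s['time'],foot(s),s['ft_force'].round(1),s['torque'].round(2),s['width'])
rows(s,[pose(0,-80,0,29),pose(0,-84,0,29),pose(0,-86.5,0,29)])
E
```

```text
14.025 {'F': array([ -0.4,  -0.4, -75.9]), 'lean': array([0., 0.]), 'rel': 29.1} [-0.4 -0.3 -1.8] [-0.03 -0.08  0.04] 0.013747122677822169
[0.0, -0.02, 0.16, 0.0, -0.01, 0.03]
[0.0, -0.02, 0.32, 0.0, -0.01, 0.03]
[0.0, -0.02, 0.42, 0.0, -0.01, 0.03]
```

No side force in the narrow part. Lowering the blade to the coupling.

Emit:
carry_out(
  commands=[
    [[255, 0, -0.02, 0.08, 0, 0, 0], [255, 0, -0.02, 0.16, 0, 0, 0], [255, 0, -0.02, 0.2, 0, 0, 0], [255, 0, -0.02, 0.24, 0, 0, 0], [255, 0, -0.02, 0.28, 0, 0, 0], [255, 0, -0.02, 0.32, 0, 0, 0], [255, 0, -0.02, 0.36, 0, 0, 0], [255, 0, -0.02, 0.4, 0, 0, 0], [255, 0, -0.02, 0.4, 0, 0, 0]],
  ],
)

```text
time: 15.15
ee_pos: [0.5466, -0.2086, 0.166]
eef_rot: [0.909, -0.418, 0.0, 0.0]
ft_force: [-0.3, -0.5, -1.6]
width: 0.0136
```

```bash
python3 - <<'E'
from h import *
from bench import r
s=r.read_state();print(s['time'],foot(s),s['ft_force'].round(1),s['torque'].round(2),s['width'])
E
```

```text
15.15 {'F': array([ -0.1,  -0.1, -86. ]), 'lean': array([0., 0.]), 'rel': 29.1} [-0.3 -0.5 -1.6] [ 0.02 -0.06  0.03] 0.013583003108224667
```

The foot is at −86 mm (it would stand at −79 mm if misaligned) with no contact force, so the blade has dropped in. Next I turn clockwise.

```bash
python3 - <<'E'
from h import *
from bench import r
s=r.read_state()
rows(s,[pose(0,-86.7,0,a) for a in (24,14,4,-6,-16,-26)])
E
```

```text
[0.01, -0.01, 0.03, 0.0, -0.01, 1.03]
[0.01, -0.0, 0.03, -0.0, -0.01, 3.03]
[0.02, -0.0, 0.03, -0.0, -0.01, 5.03]
[0.02, 0.0, 0.03, -0.0, -0.01, 7.03]
[0.03, 0.01, 0.03, -0.0, -0.01, 9.03]
[0.03, 0.01, 0.03, -0.0, -0.01, 11.03]
```

Emit:
carry_out(
  commands=[
    [[255, 0.01, 0, 0.03, 0, 0, 1], [255, 0.01, 0, 0.03, 0, 0, 2], [255, 0.01, 0, 0.03, 0, 0, 3], [255, 0.01, 0, 0.03, 0, 0, 4], [255, 0.02, 0, 0.03, 0, 0, 5], [255, 0.02, 0, 0.03, 0, 0, 6], [255, 0.02, 0, 0.03, 0, 0, 7], [255, 0.02, 0, 0.03, 0, 0, 8], [255, 0.03, 0.01, 0.03, 0, 0, 9], [255, 0.03, 0.01, 0.03, 0, 0, 10], [255, 0.03, 0.01, 0.03, 0, 0, 11], [255, 0.03, 0.01, 0.03, 0, 0, 11]],
  ],
)

```text
time: 16.65
ee_pos: [0.547, -0.2092, 0.1652]
eef_rot: [-0.613, 0.79, -0.0, -0.0]
ft_force: [0.3, -0.3, -2.1]
width: 0.0134
```

```bash
python3 - <<'E'
from h import *
from bench import r
s=r.read_state();print(s['time'],foot(s),s['ft_force'].round(1),s['torque'].round(3),s['width'],s['joint_positions'].round(2))
rows(s,[pose(0,-86.7,0,a) for a in (-36,-42,-46,-49,-52)])
E
```

```text
16.65 {'F': array([  0.1,   0.1, -86.8]), 'lean': array([0., 0.]), 'rel': -25.8} [ 0.3 -0.3 -2.1] [0.106 0.008 0.015] 0.013441460926189237 [ 0.77  0.32 -0.58  1.58  0.18  1.3  -1.66]
[0.02, -0.0, -0.0, -0.01, -0.01, 2.03]
[0.02, -0.0, -0.0, -0.01, -0.0, 3.23]
[0.02, 0.0, -0.0, -0.01, -0.0, 4.03]
[0.03, 0.0, -0.0, -0.01, -0.0, 4.63]
[0.03, 0.0, -0.0, -0.01, -0.0, 5.23]
```

Emit:
carry_out(
  commands=[
    [[255, 0, 0, 0, 0, 0, 1], [255, 0.02, 0, 0, 0, 0, 2], [255, 0.02, 0, 0, 0, 0, 2.6], [255, 0.02, 0, 0, 0, 0, 3.2], [255, 0.02, 0, 0, 0, 0, 3.6], [255, 0.02, 0, 0, 0, 0, 4], [255, 0.02, 0, 0, 0, 0, 4], [255, 0.02, 0, 0, 0, 0, 4]],
  ],
)

```text
time: 17.65
ee_pos: [0.5469, -0.2096, 0.1652]
eef_rot: [-0.467, 0.884, -0.0, 0.0]
ft_force: [-0.4, 0.6, -2.3]
width: 0.0133
```

```bash
python3 - <<'E'
from h import *
from bench import r
s=r.read_state();print(s['time'],foot(s),s['ft_force'].round(1),s['torque'].round(3),s['width'])
E
```

```text
17.65 {'F': array([  0.1,   0. , -86.8]), 'lean': array([0., 0.]), 'rel': -45.8} [-0.4  0.6 -2.3] [ 0.163 -0.023  0.072] 0.0132866973269763
```

Emit:
carry_out(
  commands=[
    [[255, 0, 0, 0, 0, 0, 0.25], [255, 0, 0, 0, 0, 0, 0.5], [255, 0, 0, 0, 0, 0, 0.75], [255, 0, 0, 0, 0, 0, 0.75]],
  ],
)

```text
time: 18.15
ee_pos: [0.5469, -0.2097, 0.1653]
eef_rot: [-0.438, 0.899, -0.0, 0.0]
ft_force: [0.5, 0.5, -2.2]
width: 0.0138
```

```bash
python3 - <<'E'
from h import *
from bench import r
s=r.read_state();print(s['time'],foot(s),s['ft_force'].round(1),s['torque'].round(3),s['width'])
E
```

```text
18.15 {'F': array([  0.2,   0. , -86.7]), 'lean': array([0., 0.]), 'rel': -49.6} [ 0.5  0.5 -2.2] [ 0.151 -0.032  0.051] 0.013817309441366978
```

Emit:
carry_out(
  commands=[
    [[255, 0, 0, 0, 0, 0, 0.25], [255, 0, 0, 0, 0, 0, 0.5], [255, 0, 0, 0, 0, 0, 0.5]],
  ],
)

```text
time: 18.52
ee_pos: [0.5469, -0.2096, 0.1652]
eef_rot: [-0.418, 0.908, -0.0, 0.0]
ft_force: [-0.4, 0.1, -3.1]
width: 0.0139
```

```bash
python3 - <<'E'
from h import *
from bench import r
s=r.read_state();print(s['time'],foot(s),s['ft_force'].round(1),s['torque'].round(3),s['width'])
i=r.camera_info('wrist');im=r.camera('wrist');cv2.imwrite('pics/w9.png',im)
E
```

```text
18.525 {'F': array([  0.2,   0.1, -86.8]), 'lean': array([0., 0.]), 'rel': -52.1} [-0.4  0.1 -3.1] [0.168 0.012 0.2  ] 0.01386576810750724
```

View pics/w9.png

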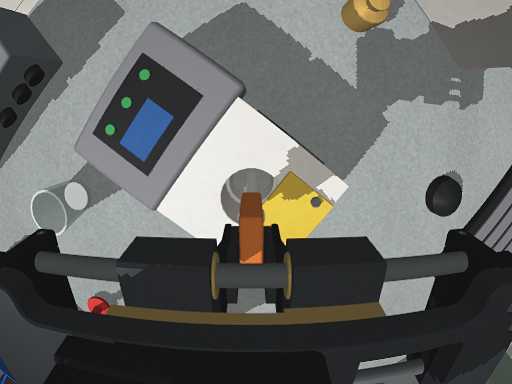

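The torque has risen to 0.2 N m, which looks like the stop. A little further to confirm it.

Emit:
carry_out(
  commands=[
    [[255, 0, 0, 0, 0, 0, 0.3], [255, 0, 0, 0, 0, 0, 0.5], [255, 0, 0, 0, 0, 0, 0.5]],
  ],
)

```text
time: 18.95
ee_pos: [0.5469, -0.2096, 0.1653]
eef_rot: [-0.398, 0.917, -0.0, 0.0]
ft_force: [-0.1, -0.0, -2.1]
width: 0.0135
```

```bash
python3 - <<'E'
from h import *
from bench import r
s=r.read_state();print(s['time'],foot(s),s['ft_force'].round(1),s['torque'].round(3),s['width'])
E
```

```text
18.95 {'F': array([  0.3,   0.1, -86.7]), 'lean': array([0. , 0.1]), 'rel': -54.5} [-0.1 -0.  -2.1] [ 0.13  -0.03   0.426] 0.013505310764393777
```

Torque keeps climbing to 0.43 N m, about ten times the coupling friction, so it is against the stop. I seat it gently before letting go.

Emit:
carry_out(
  commands=[
    [[255, 0, 0, 0.02, 0, 0, 0], [255, 0, 0, 0.04, 0, 0, 0], [255, 0, 0, 0.04, 0, 0, 0]],
  ],
)

```text
time: 19.32
ee_pos: [0.5474, -0.2097, 0.1651]
eef_rot: [-0.398, 0.917, -0.001, 0.001]
ft_force: [-0.3, 0.4, 5.7]
width: 0.0133
```

```bash
python3 - <<'E'
from h import *
from bench import r
s=r.read_state();print(s['time'],foot(s),s['ft_force'].round(1),s['torque'].round(3),s['width'])
E
```

```text
19.325 {'F': array([  0.9,  -0.2, -86.9]), 'lean': array([0.1, 0.1]), 'rel': -54.5} [-0.3  0.4  5.7] [0.127 0.121 0.524] 0.013334024814324883
```

It is seated: upward force 5.7 N at −86.9 mm. Releasing.

Emit:
carry_out(
  commands=[
    [[170, 0, 0, 0, 0, 0, 0], [120, 0, 0, 0, 0, 0, 0], [0, 0, 0, 0, 0, 0, 0], [0, 0, 0, 0, 0, 0, 0], [0, 0, 0, 0, 0, 0, 0], [0, 0, 0, 0, 0, 0, 0], [0, 0, 0, 0, 0, 0, 0], [0, 0, 0, 0, 0, 0, 0]],
  ],
)

```text
time: 20.32
ee_pos: [0.5474, -0.2098, 0.1651]
eef_rot: [-0.398, 0.917, -0.001, 0.001]
ft_force: [-0.4, 0.4, -0.4]
width: 0.0833
```

```bash
python3 - <<'E'
from h import *
from bench import r
s=r.read_state();print(s['time'],foot(s),s['ft_force'].round(1),s['torque'].round(3),s['width'])
i=r.camera_info('wrist');im=r.camera('wrist');cv2.imwrite('pics/w10.png',im)
E
```

```text
20.325 {'F': array([  0.9,  -0.2, -86.9]), 'lean': array([0.1, 0.1]), 'rel': -54.5} [-0.4  0.4 -0.4] [ 0.138 -0.003  0.01 ] 0.08334450793820586
```

View pics/w10.png

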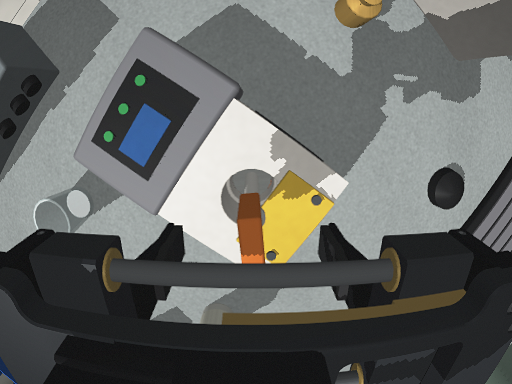

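Emit:
carry_out(
  commands=[
    [[0, 0, 0, -1, 0, 0, 0], [0, 0, 0, -2.5, 0, 0, 0], [0, 0, 0, -4, 0, 0, 0], [0, 0, 0.8, -5.5, 0, 0, 0], [0, 0, 2.2, -6, 0, 0, 0], [0, 0, 3.2, -6, 0, 0, 0], [0, 0, 3.2, -6, 0, 0, 0], [0, 0, 3.2, -6, 0, 0, 0], [0, 0, 3.2, -6, 0, 0, 0]],
  ],
)

```text
time: 21.5
ee_pos: [0.4889, -0.1555, 0.3145]
eef_rot: [-0.398, 0.917, -0.001, 0.0]
ft_force: [-0.2, -0.1, -0.2]
width: 0.0872
```

```bash
python3 - <<'E'
from h import *
from bench import r
np.set_printoptions(precision=4,suppress=True)
s=r.read_state();print(s['time'],s['ee_pos'],s['ft_force'].round(1))
i=r.camera_info('wrist');im=r.camera('wrist');cv2.imwrite('pics/w11.png',im)
t=r.camera('top');sc=r.camera('scene');cv2.imwrite('pics/t11.png',t);cv2.imwrite('pics/s11.png',sc)
c=blobs(im,(6,150,80),(20,255,255),60)
for k in c[:3]:
    pts=np.array([onz(*wray(i,*p.astype(float)),.207)[:2] for p in k[:,0]])*1000
    print(cv2.boundingRect(k),cv2.minAreaRect(pts.astype(np.float32)))
cv2.imwrite('pics/w11z.png',cv2.resize(im[60:220,170:340],None,fx=3.7,fy=3.7,interpolation=cv2.INTER_CUBIC))
E
```

```text
21.5 [ 0.4889 -0.1555  0.3145] [-0.2 -0.1 -0.2]
(243, 86, 17, 40) ((545.4884033203125, -208.85260009765625), (13.687285423278809, 39.40282440185547), 52.42257308959961)
```

View pics/w11z.png

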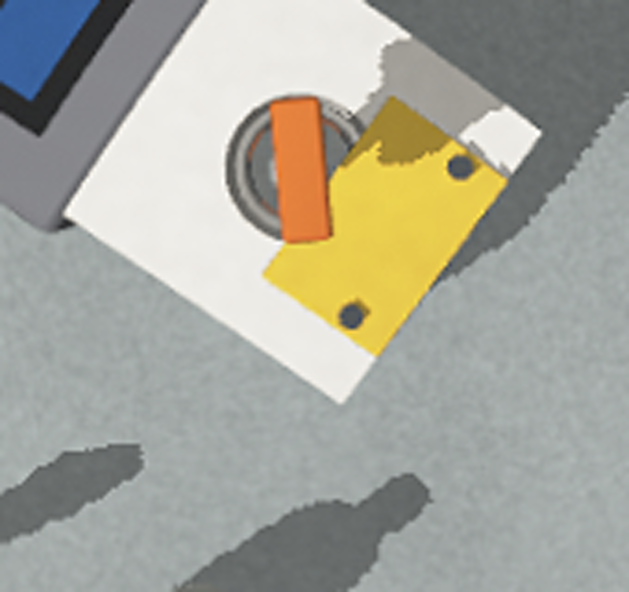

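View pics/t11.png

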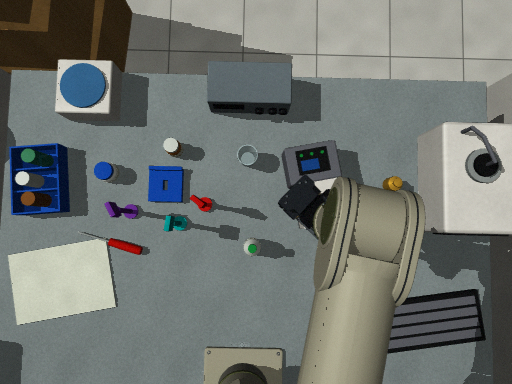

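View pics/s11.png

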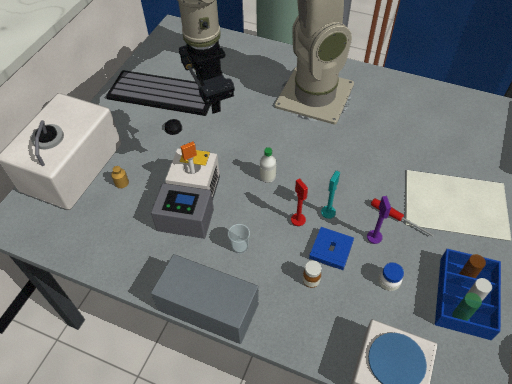

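```bash
python3 - <<'E'
from bench import r
print(r.read_state()['time']); r.close_job()
E
```

```text
21.65
the job is handed in; nothing more can be done
```

I loaded the carrier into the furnace, turned it clockwise to the locked stop, let go and handed the job in at 21.65 s.

I gripped the handle, leaned the carrier 34° over the lip and slipped the disc under it. I then straightened the carrier, lowered it until the blade dropped into the slot, turned it, seated it, released it and backed the arm away.

**Fully home:** With the blade in, the foot went to about 86.8 mm below the mouth without resistance; misaligned, it would have stood at 79 mm. It met 5.7 N of seating force at 86.9 mm.

**Turned to the stop:** The turning torque rose to 0.43–0.52 N m against 0.04 N m of coupling friction. After release the handle measured 49° clockwise of the furnace x axis, where I expected about 47.5°.

**Upright:** After release the handle's centre was within 1 mm of the bore axis, and its apparent size (39.4 by 13.7 mm) fits the fully home height.

**Other things on the bench:** In the final top and scene pictures the bystanders and look-alikes look unmoved. The contact forces I read were all under 6 N.

**One disagreement:** The gripper ended at −54.5°, but the carrier stopped at −49°. It slipped about 5° in the pads once it hit the stop, and I found no other effect.

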